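# Post a sample case through the drop-box flap

### The job

Push the flat rectangular sample case along the shelf and in through the drop box's hanging flap, so that it drops into the box, then take the fingers back out so that the flap swings shut behind it. Slide the case with the fingertips, without lifting it or flicking it in, and leave the round jar and the small round dish on the shelf where they are.

Things in the scene. Friction and masses are not known exactly. Their poses are not given: they have to be found in the camera images.
- dropbox: Drop box with a feed shelf, one fixed unit. Origin on the table straight below the flap's hinge line; +x is the way in (shelf to flap), y along the hinge, z up. White shelf without rims: top 90 mm above the table, x -230 to 0 mm, y -160 to +160. Behind the flap a box with clear sides, back and roof, 162 mm wide, to x = 150 mm, its roof 152 mm above the table.
- doorway (a point): Middle of the doorway's sill, straight under the hinge; axes as the dropbox. Grey frame 12 mm thick (6 mm either side along x), opening 110 mm wide, 56 mm high above the shelf. The shelf ends in an edge along y through this point; beyond it is a drop of 86 mm to the box's floor (144 mm long, 150 mm wide). A case with its middle pushed 15 to 25 mm past this edge tips and falls in by itself.
- flap (a joint): Plain metal flap, 104 mm wide, 50 mm high, 3 mm thick, 60 g, hung from a hinge along y, 53 mm straight above the doorway point; lower edge 3 mm above the shelf. Radians: 0 hanging shut, grows as it is pushed inwards (+x), stop at 1.45; does not open outwards. Swings freely and falls shut by its own weight.
- case: Closed flat grey sample case with a dark seam and a blank paper label: 80 mm long (its x), 50 mm wide (y), 24 mm high, about 90 g, loose. Origin at the centre of its underside. Starts flat on the shelf, its middle about 120 mm before the flap and 80 mm left or right of the doorway's middle, turned up to about 0.3 rad from the dropbox's x.
- jar: Round glass jar with a white cap, 40 mm across, 45 mm high, loose, origin at the centre of its underside; stands on the shelf on the other side from the case. To be left alone.
- dish: Small round glass dish with cover, 42 mm across, 14 mm high, loose, origin at the centre of its underside; on the shelf near its corner beside the flap frame, about 135 mm to the left (+y) of the middle. To be left alone.
Things that resemble listed ones, but are neither listed nor needed, are in the scene too. What is shaped like the case but green or yellow is not meant.

How it is judged:
By the outcome, as a careful person would: the job done as asked, in the order asked, and still so for the second after the job is handed in, with the robot touching nothing.
It also fails if it takes over 48 s, if anything falls off the work surface, if the arm or the gripper's body presses on something with over 40 N, if the wrist force passes 120 N, or if a joint passes its speed limit or range.

### The arm

A 7-joint arm with a two-finger parallel gripper is mounted at the origin on the work surface. World frame = base frame: x ahead of the robot, y to its left, z up, the work surface at z = 0. Lengths are in m, angles in degrees, forces in N, time in s.
With the tool pointing down it reaches from about 0.425 to 0.875 m from the base axis. Payload 4.7 kg.
Tool frame: the origin (TCP) lies midway between the tips of the shut fingers; the grasp point (between the pads) lies 19 mm behind it; y points along the fingers, x is the direction in which the jaws open and shut, and the axes are right-handed (so a half turn about y gives the same grasp; the last joint's range is limited). The gripper opens to 87 mm and grips with 3 to 60 N. Pads are 19 mm wide; open, the fingers measure 117 mm over their backs; the gripper's body (75 mm by 190 mm) begins 51 mm behind the grasp point.
Start: joints at [-74.479, 18.392, -4.016, 83.108, 1.295, 78.541, -3.26], TCP at [0.165, 0.629, 0.192] pointing down, gripper open.
Joint ranges: [-163.93, 163.93], [-17.29, 119.83], [-79.2, 71.16], [3.27, 140.29], [-89.18, 269.18], [5.43, 117.66], [-154.24, 154.24]. Speed limits (degrees/s): [147.25, 147.25, 180, 180, 180, 180, 180].

### API

Orientations are given as [roll, pitch, yaw] about the fixed x, y, z axes, in that order (R = Rz(yaw) Ry(pitch) Rx(roll)).
In Python, from cell import env gives the robot as it stands.
- The arm moves only by the tool carry_out, never from a script. Its argument "targets" is a list of rows, each a list of 2 entries, a list of its own where there are three numbers: the shift along the tool's x, y, z in mm, then the turn, a rotation vector about the tool's x, y, z in degrees. A call has 1 to 12 rows; each row shifts and turns the commanded pose from where the row before left it, along the tool's axes as they then stand; what a row does not reach is not made up. A row lasts 1/10 s, in which the tool goes at most 50 mm and 8.59 degrees, less where a joint would pass 70% of its speed; a pose out of reach is approached as far as the arm can. A call with a gripper value outside its range is refused whole. "jaw" is the opening, from 0 (shut) to 1 (fully open), set as the call begins (left out, the last holds). The fingers move at their own pace and stop on an object; "squeeze" is the grip in N (left out, the last holds). Time passes only in rows, so rows that do not move let the fingers close. It gives the time, the measured TCP pose, the force and the opening at its end, in the units of the state.
- env.get_obs(): the state, without advancing time (a new reading comes with each control period).
- env.read_camera(name): name is "scene" or "top" or "wrist"; returns the picture (384x512x3 uint8, red, green, blue); there is no depth.
- env.get_calibration(name): a dict with "fx", "fy", "cx", "cy" (pixels), "D" ([k1, k2, p1, p2, k3] as OpenCV has them; the pictures are not rectified), "R" (3x3) and "t" (3): a world point X has camera coordinates R X + t; the wrist camera has in their place "hand_eye" (4x4, takes a point from camera to tool coordinates, whose origin is the TCP and whose axes are the tool frame's). Camera axes: x right, y down, z forward; pixel columns grow to the right and rows downward; lengths in m; the calibration is good to about 2 mm. A picture is of the moment at which its call begins: read the wrist's pose just before it. get_calibration takes no time and is no camera call.
- env.sign_off(): hands the job in, once; it reports no verdict.
Trained networks look in the newest picture that a camera, given by its name, has taken for a name from the list of things; names that differ only in an ending like _2 or _b are one class to them, and where a whole thing is asked for, a point or a joint stands for the part that bears it (a point fixed in the world has none). Each returns a list of dicts, best first, with "p" (0 to 1); they miss things now and then, are a little off and sometimes report something else, mostly with a low value. They report only what shows in the picture. A call takes as long as a camera call. They do not tell look-alikes from the thing itself.
- env.outline_of(camera, label): "mask" (384x512 bool, what is visible of it) and "xy" ([column, row] in pixels, amid what is visible of it).
The state is a dict: "time_s": time; "qpos": joint angles; "joint_velocities": joint speeds; "effort": joint torques, N m; "tool_pos": TCP position; "tool_rot": TCP orientation; "force": force on the tool from outside, world axes, zero at the start; "wrist_torque": the same for the moment, N m; "grip_width": finger opening in m.
Only numpy, scipy, OpenCV 4.12 (cv2) and the standard library are available. Lean on these libraries where they do the work, as an engineer would, in place of code of your own. Each camera call takes 0.05 s, during which the arm holds its last target.

## Working session

There is one attempt and no reset: what is moved stays moved. The work goes in short steps, Python scripts to look and compute and a tool call to move; the robot and the scene stay as the last step left them, time stands still between calls to the robot, and variables do not carry over. Pictures are saved under pics/ and viewed, and the job is handed in when it is done.

Besides the shell and the picture viewer there is one more tool, called after ">>>" as name(argument=value, ...) on one line, values as JSON. carry_out: Moves the arm, as the interface text tells. Its arguments: {"type":"object","properties":{"targets":{"type":"array","items":{"type":"array"}},"jaw":{"type":"number"},"squeeze":{"type":"number"}},"required":["targets"]}

```bash
mkdir -p pics; ls; python3 - <<'E'
from cell import env
import cv2
print(env.get_obs())
for n in ("scene","top","wrist"):
    im=env.read_camera(n); cv2.imwrite(f"pics/{n}0.png",im[:,:,::-1]); c=env.get_calibration(n); print(n,c)
E
```

```text
pics
{'time_s': 0.0, 'qpos': array([-74.47994023,  18.43953037,  -4.01554792,  83.17376419,
         1.2967474 ,  78.5414839 ,  -3.26179319]), 'joint_velocities': array([-0.0165685 ,  0.13071454, -0.05198662,  0.11668219, -0.0242222 ,
       -0.0946997 , -0.04954518]), 'effort': array([-4.23889978e-04, -4.91279840e+01, -4.04216694e-01, -3.12525129e+01,
       -6.39966619e-02,  4.39159304e-02,  1.91307240e-04]), 'tool_pos': array([0.16498584, 0.62808435, 0.19086622]), 'tool_rot': array([-90.0074441 ,   0.10943789,  75.28822877]), 'force': array([ 0.53655882,  0.13589221, -0.15278689]), 'wrist_torque': array([ 0.00626918, -0.02838513,  0.01755299]), 'grip_width': 0.0867086362617808}
scene {'fx': 439.5600491879265, 'fy': 439.5600491879265, 'cx': 249.97831797366467, 'cy': 196.4048754937204, 'D': array([-0.02263147,  0.        ,  0.        ,  0.        ,  0.        ]), 'R': array([[-0.12726363,  0.99186836, -0.00106214],
       [ 0.85874127,  0.10964649, -0.50054078],
       [-0.4963541 , -0.06461274, -0.86571231]]), 't': array([-0.014815  , -0.37046942,  1.0604711 ])}
top {'fx': 382.6995
[... 207 characters left out ...]
3657441],
       [-0.98303937, -0.03402235, -0.1802112 ],
       [ 0.18126493, -0.03093197, -0.98294773]]), 't': array([0.03792509, 0.50933453, 0.69674402])}
wrist {'fx': 327.43481877150435, 'fy': 327.43481877150435, 'cx': 251.21025284319748, 'cy': 193.3970441714213, 'D': array([-0.02959547,  0.        ,  0.        ,  0.        ,  0.        ]), 'hand_eye': array([[ 9.99999949e-01,  3.18070068e-04, -4.13698103e-06,
        -7.41347860e-04],
       [ 9.12066585e-05, -2.74242348e-01,  9.61660609e-01,
        -1.93384593e-01],
       [ 3.04740919e-04, -9.61660560e-01, -2.74242363e-01,
         7.37195793e-02],
       [ 0.00000000e+00,  0.00000000e+00,  0.00000000e+00,
         1.00000000e+00]])}
```

View pics/scene0.png

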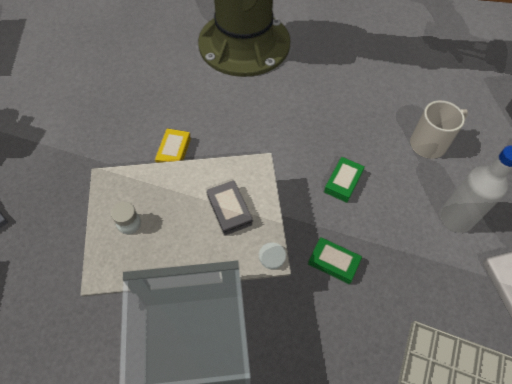

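View pics/top0.png

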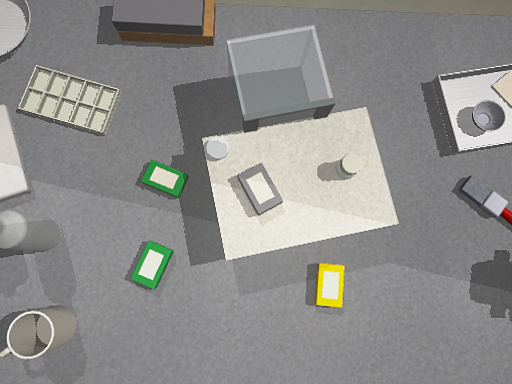

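View pics/wrist0.png

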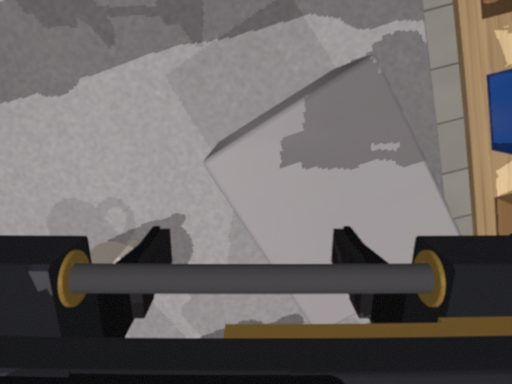

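The grey case is at top (261,188) / scene (229,206). The look-alikes are yellow at top (330,286), green at (164,179) and green at (152,264), and all three are off the shelf. I'm choosing the grey one on the white shelf.

```bash
cat > h.py <<'E'
import numpy as np, cv2
from cell import env
def K(c): return np.array([[c['fx'],0,c['cx']],[0,c['fy'],c['cy']],[0,0,1.]])
def toplane(n,uv,z):
    c=env.get_calibration(n); uv=np.asarray(uv,float).reshape(-1,1,2)
    p=cv2.undistortPoints(uv,K(c),c['D']).reshape(-1,2)
    R=np.array(c['R']);t=np.array(c['t']); d=np.c_[p,np.ones(len(p))]@R; o=-R.T@t
    s=(z-o[2])/d[:,2]; return (o+d*s[:,None])[:,:2]
def proj(n,X):
    c=env.get_calibration(n); X=np.asarray(X,float).reshape(-1,3)
    return cv2.projectPoints(X,cv2.Rodrigues(np.array(c['R']))[0],np.array(c['t']),K(c),c['D'])[0].reshape(-1,2)
E
python3 - <<'E'
from h import *
for n in("top","scene"):
    im=env.read_camera(n)
    cr={"top":(190,10,410,270),"scene":(70,140,310,384)}[n]
    cv2.imwrite(f"pics/crop_{n}.png",cv2.resize(im[cr[1]:cr[3],cr[0]:cr[2],::-1],None,fx=2.3,fy=2.3,interpolation=cv2.INTER_CUBIC))
    for l in("dropbox","case","jar","dish","flap"):
        for r in env.outline_of(n,l)[:5]:
            m=r['mask'].astype(np.uint8); print(n,l,round(r['p'],2),np.round(r['xy']),m.sum())
            if l in("case","jar","dish") and r['p']>.3:
                cs=max(cv2.findContours(m,0,1)[0],key=cv2.contourArea)
                b=cv2.boxPoints(cv2.minAreaRect(cs)); print(b.round(1).tolist())
                np.save(f"m_{n}_{l}_{int(r['xy'][0])}.npy",m)
E
```

```text
top case 0.88 [257. 188.] 1367
[[234.6999969482422, 174.8000030517578], [261.8999938964844, 160.5], [283.5, 201.5], [256.29998779296875, 215.8000030517578]]
top case 0.82 [326. 284.] 1120
[[313.20001220703125, 305.5], [316.8999938964844, 262.70001220703125], [344.5, 265.1000061035156], [340.70001220703125, 307.8999938964844]]
top case 0.75 [151. 265.] 1240
[[129.6999969482422, 278.5], [148.89999389648438, 238.0], [174.6999969482422, 250.1999969482422], [155.5, 290.79998779296875]]
top case 0.66 [164. 174.] 1134
[[140.0, 181.89999389648438], [151.39999389648438, 155.6999969482422], [190.6999969482422, 172.89999389648438], [179.1999969482422, 199.0]]
top jar 0.6 [346. 168.] 490
[[331.0, 168.0], [350.5, 148.5], [365.0, 163.0], [345.5, 182.5]]
top dish 0.9 [217. 147.] 377
[[202.5, 147.5], [217.5, 132.5], [232.0, 147.0], [217.0, 162.0]]
top flap 0.97 [284. 118.] 362
scene dropbox 0.93 [181. 262.] 34091
scene case 0.74 [231. 208.] 1548
[[203.1999969482422, 190.6999969482422], [232.89999389648438, 177.3000030517578], [253.6999969482422, 223.39999389648438], [224.0, 236.8000030517578]]
scene case 0.73 [172. 145.] 914
[[152.6999969482422, 161.3000030517578], [167.6999969482422, 123.69999694824219], [193.60000610351562, 134.0], [178.60000610351562, 171.60000610351562]]
scene case 0.56 [332. 258.] 1436
[[306.3999938964844, 263.20001220703125], [320.20001220703125, 235.60000610351562], [363.0, 257.0], [349.20001220703125, 284.6000061035156]]
scene jar 0.59 [127. 217.] 730
[[107.19999694824219, 208.39999389648438], [130.0, 197.0], [144.60000610351562, 226.1999969482422], [121.80000305175781, 237.60000610351562]]
scene dish 0.84 [274. 255.] 528
[[258.0, 244.0], [284.0, 244.0], [284.0, 268.0], [258.0, 268.0]]
```

View pics/crop_top.png

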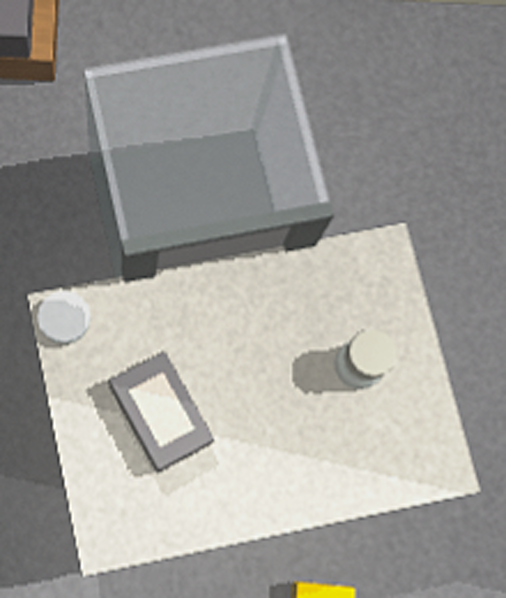

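View pics/crop_scene.png

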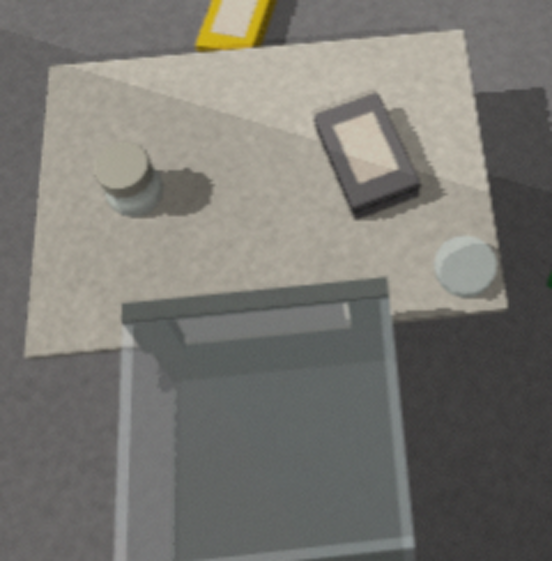

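```bash
cat > fit.py <<'E'
from h import *
from scipy.optimize import least_squares
def un(p,o): return np.array(p,float)/2.3+np.array(o)-0.28
T=un([(28,296),(405,224),(479,491),(83,575)],(190,10)); S=un([(507,309),(25,356),(50,67),(463,31)],(70,140))
# order: (x0,+y),(x0,-y),(-.23,-y),(-.23,+y)
L=np.array([(0,.16),(0,-.16),(-.23,-.16),(-.23,.16)])
def fit(L,obs,z,x0):
    def pts(q): c,s=np.cos(q[2]),np.sin(q[2]); return np.c_[L@np.array([[c,s],[-s,c]])+q[:2],np.full(len(L),z)]
    r=least_squares(lambda q:np.concatenate([(proj(n,pts(q))-o).ravel() for n,o in obs]),x0)
    return r.x, r.fun.reshape(-1,2).round(1).tolist()
P=toplane("top",T,.09);print(P.round(3).tolist(), toplane("scene",S,.09).round(3).tolist())
m=P[:2].mean(0); y=P[0]-P[1]; yaw=np.arctan2(-y[0],y[1])
D,_=fit(L,[("top",T)],.09,[*m,yaw]);print(D,_)
D2,_=fit(L,[("scene",S)],.09,[*m,yaw]);print(D2,_)
D,_=fit(L,[("top",T),("scene",S)],.09,[*m,yaw]);print("D",D,np.degrees(D[2]))
Ct=un([(165,352),(110,380),(159,470),(213,440)],(190,10)); Cs=un([(417,185),(357,207),(315,113),(374,93)],(70,140))
print(toplane("top",Ct,.114).round(3).tolist(),toplane("scene",Cs,.114).round(3).tolist())
def todb(p): c,s=np.cos(D[2]),np.sin(D[2]); return (np.asarray(p)-D[:2])@np.array([[c,-s],[s,c]])
print("db",todb(toplane("top",Ct,.114)).round(3).tolist(),todb(toplane("scene",Cs,.114)).round(3).tolist())
E
python3 fit.py
```

```text
[[0.599, 0.154], [0.674, -0.155], [0.453, -0.208], [0.379, 0.101]] [[0.603, 0.154], [0.675, -0.155], [0.454, -0.208], [0.381, 0.102]]
[ 6.38363812e-01 -6.24440592e-05  2.36769737e-01] [[-0.6, -0.7], [0.3, -0.8], [0.7, 0.4], [-0.4, 0.8]]
[ 6.39648335e-01 -1.83626215e-04  2.31859489e-01] [[0.7, 0.1], [-0.9, 0.7], [-0.3, -0.7], [0.5, -0.7]]
D [ 6.39021309e-01 -1.49508485e-04  2.34222516e-01] 13.419961606553683
[[0.551, 0.044], [0.527, 0.085], [0.458, 0.046], [0.483, 0.005]] [[0.531, 0.085], [0.552, 0.047], [0.483, 0.005], [0.461, 0.045]]
db [[-0.076, 0.063], [-0.089, 0.109], [-0.165, 0.087], [-0.151, 0.041]] [[-0.086, 0.108], [-0.073, 0.066], [-0.151, 0.042], [-0.163, 0.085]]
```

```bash
cat >> fit.py <<'E'
E
python3 - <<'E'
from fit import *
print("case")
C=np.array([(.04,-.025),(.04,.025),(-.04,.025),(-.04,-.025)])
q0=[.505,.045,.5]
for o in ([("top",Ct)],[("scene",Cs)],[("top",Ct),("scene",Cs)]):
    q,r=fit(C,o,.114,q0); print(q.round(4),np.degrees(q[2]),r)
np.save("case.npy",q)
print("db",todb(q[:2]),q[2]-D[2])
print("jar",todb(toplane("top",un([(372,355)],(190,10)),.135)),todb(toplane("scene",un([(124,167)],(70,140)),.135)))
print("dish",todb(toplane("top",un([(63,318)],(190,10)),.104)),todb(toplane("scene",un([(466,265)],(70,140)),.104)))
print("bottle base",toplane("scene",[(462,222)],0),"cap at z.25/.3",toplane("scene",[(508,156)],.25),toplane("scene",[(508,156)],.3),toplane("top",[(10,229)],.25))
print("mug",toplane("scene",[(433,145)],0))
print("white box", toplane("scene",[(490,265)],0.03), toplane("top",[(0,110),(30,188)],0.03))
E
```

```text
[[0.599, 0.154], [0.674, -0.155], [0.453, -0.208], [0.379, 0.101]] [[0.603, 0.154], [0.675, -0.155], [0.454, -0.208], [0.381, 0.102]]
[ 6.38363812e-01 -6.24440592e-05  2.36769737e-01] [[-0.6, -0.7], [0.3, -0.8], [0.7, 0.4], [-0.4, 0.8]]
[ 6.39648335e-01 -1.83626215e-04  2.31859489e-01] [[0.7, 0.1], [-0.9, 0.7], [-0.3, -0.7], [0.5, -0.7]]
D [ 6.39021309e-01 -1.49508485e-04  2.34222516e-01] 13.419961606553683
[[0.551, 0.044], [0.527, 0.085], [0.458, 0.046], [0.483, 0.005]] [[0.531, 0.085], [0.552, 0.047], [0.483, 0.005], [0.461, 0.045]]
db [[-0.076, 0.063], [-0.089, 0.109], [-0.165, 0.087], [-0.151, 0.041]] [[-0.086, 0.108], [-0.073, 0.066], [-0.151, 0.042], [-0.163, 0.085]]
case
[0.5046 0.045  0.5217] 29.88856472939893 [[0.2, -0.6], [-0.7, -0.1], [-0.5, 0.4], [1.0, 0.2]]
[0.5055 0.0454 0.6252] 35.82095319631644 [[-24.9, 9.8], [29.4, -13.4], [24.5, -10.0], [-28.3, 11.0]]
[0.505  0.0452 0.5565] 31.88635347567056 [[-0.9, -0.9], [-1.3, 0.5], [0.3, 0.3], [1.3, -0.8], [-27.0, 9.4], [28.2, -12.1], [26.3, -10.1], [-27.3, 9.3]]
db [-0.11983101  0.07525652] 0.3222993390795993
jar [[-0.11411829 -0.08789708]] [[-0.10946947 -0.08719632]]
dish [[-0.0305769   0.13526348]] [[-0.02782012  0.13441599]]
bottle base [[0.42720438 0.46974321]] cap at z.25/.3 [[0.45930425 0.42531943]] [[0.49901698 0.39408479]] [[0.41035383 0.38268851]]
mug [[0.25241866 0.42987548]]
white box [[0.52190374 0.49431059]] [[0.66099412 0.56237598]
 [0.50560712 0.4848598 ]]
```

```bash
cat > plan.py <<'E'
from h import *
from scipy.spatial.transform import Rotation as Ro
def mat(rpy): return Ro.from_euler('xyz',rpy,degrees=True)
def plan(p,R,tp,tyaw,n,troll=-90,tpitch=0,dec=1):
    T=mat([troll,tpitch,tyaw]); rows=[]
    p=np.array(p,float); tp=np.array(tp,float)
    for i in range(n):
        k=n-i
        d=R.inv().apply((tp-p)/k)*1000; rv=(R.inv()*T).as_rotvec(degrees=True)/k
        d=np.round(d,dec); rv=np.round(rv,dec)
        p=p+R.apply(d/1000); R=R*Ro.from_rotvec(rv,degrees=True)
        rows.append([d.tolist(),rv.tolist()])
    return rows,p,R
def show(rows): print("["+",\n".join(str(r).replace("-0.0,","0.0,").replace("-0.0]","0.0]") for r in rows)+"]")
def cur():
    o=env.get_obs(); return o['tool_pos'],mat(o['tool_rot'])
D=np.array([.639,0,np.radians(13.4)])
def w(x,y): c,s=np.cos(D[2]),np.sin(D[2]); return np.array([D[0]+c*x-s*y,D[1]+s*x+c*y])
def db(p): c,s=np.cos(D[2]),np.sin(D[2]); a=np.array(p[:2])-D[:2]; return np.array([c*a[0]+s*a[1],-s*a[0]+c*a[1]])
E
python3 - <<'E'
from plan import *
p,R=cur()
r,p,R=plan(p,R,[.18,.60,.38],75,5); a=r
r,p,R=plan(p,R,[.505,.045,.30],-60,18)
a+=r; show(a)
E
```

```text
[[[-4.8, -37.6, -4.3], [0.0, 0.1, 0.0]],
[[-4.8, -37.6, -4.4], [0.0, 0.0, 0.0]],
[[-4.8, -37.6, -4.3], [0.0, 0.1, 0.0]],
[[-4.8, -37.6, -4.4], [0.0, 0.0, 0.0]],
[[-4.7, -37.6, -4.3], [0.0, 0.1, 0.0]],
[[-25.1, 4.4, -25.4], [0.0, 7.5, 0.0]],
[[-21.6, 4.4, -28.5], [0.0, 7.5, 0.0]],
[[-17.7, 4.4, -31.1], [0.0, 7.5, 0.0]],
[[-13.5, 4.5, -33.1], [0.0, 7.5, 0.0]],
[[-9.0, 4.4, -34.6], [0.0, 7.5, 0.0]],
[[-4.4, 4.5, -35.5], [0.0, 7.5, 0.0]],
[[0.2, 4.4, -35.7], [0.0, 7.5, 0.0]],
[[4.9, 4.5, -35.4], [0.0, 7.5, 0.0]],
[[9.5, 4.4, -34.4], [0.0, 7.5, 0.0]],
[[13.9, 4.5, -32.9], [0.0, 7.5, 0.0]],
[[18.1, 4.4, -30.8], [0.0, 7.5, 0.0]],
[[21.9, 4.5, -28.2], [0.0, 7.5, 0.0]],
[[25.4, 4.4, -25.1], [0.0, 7.5, 0.0]],
[[28.5, 4.5, -21.6], [0.0, 7.5, 0.0]],
[[31.1, 4.4, -17.7], [0.0, 7.5, 0.0]],
[[33.1, 4.5, -13.5], [0.0, 7.5, 0.0]],
[[34.5, 4.4, -9.0], [0.0, 7.5, 0.0]],
[[35.5, 4.5, -4.5], [0.0, 7.5, 0.0]]]
```

>>> carry_out(targets=[[[-4.8,-37.6,-4.3],[0,0,0]],[[-4.8,-37.6,-4.4],[0,0,0]],[[-4.8,-37.6,-4.3],[0,0,0]],[[-4.8,-37.6,-4.4],[0,0,0]],[[-4.7,-37.6,-4.3],[0,0.3,0]],[[-25.1,4.4,-25.4],[0,7.5,0]],[[-21.6,4.4,-28.5],[0,7.5,0]],[[-17.7,4.4,-31.1],[0,7.5,0]],[[-13.5,4.5,-33.1],[0,7.5,0]],[[-9,4.4,-34.6],[0,7.5,0]],[[-4.4,4.5,-35.5],[0,7.5,0]],[[0.2,4.4,-35.7],[0,7.5,0]]], jaw=1, squeeze=4)

```text
time_s: 1.95
tool_pos: [0.3071, 0.3827, 0.349]
tool_rot: [-90.0, -0.0, 22.2]
force: [0.7, 0.7, 0.5]
grip_width: 0.087
```

>>> carry_out(targets=[[[4.9,4.5,-35.4],[0,7.5,0]],[[9.5,4.4,-34.4],[0,7.5,0]],[[13.9,4.5,-32.9],[0,7.5,0]],[[18.1,4.4,-30.8],[0,7.5,0]],[[21.9,4.5,-28.2],[0,7.5,0]],[[25.4,4.4,-25.1],[0,7.5,0]],[[28.5,4.5,-21.6],[0,7.5,0]],[[31.1,4.4,-17.7],[0,7.5,0]],[[33.1,4.5,-13.5],[0,7.5,0]],[[34.5,4.4,-9],[0,7.5,0]],[[35.5,4.5,-4.5],[0,7.5,0]],[[0,0,0],[0,0,0]]])

```text
time_s: 3.15
tool_pos: [0.5063, 0.0389, 0.2996]
tool_rot: [-90.0, -0.1, -60.7]
force: [-0.4, -0.3, -0.0]
grip_width: 0.0873
```

```bash
python3 - <<'E'
from plan import *
o=env.get_obs(); print(o['time_s'],o['tool_pos'],o['tool_rot'],o['qpos'].round(1))
cv2.imwrite("pics/w1.png",env.read_camera("wrist")[:,:,::-1])
E
```

```text
3.15 [0.50633933 0.03890141 0.29963813] [-90.04693502  -0.14676066 -60.6696544 ] [-38.7  -2.   30.5  93.7   1.2  88.  -68.9]
```

View pics/w1.png

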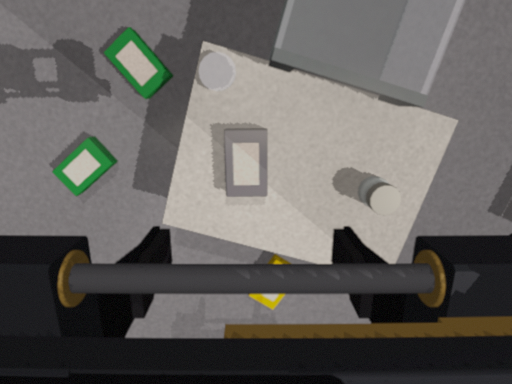

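```bash
cat >> h.py <<'E'
from scipy.spatial.transform import Rotation as Ro
def wplane(uv,z,o):
    c=env.get_calibration("wrist"); H=np.array(c['hand_eye'])
    p=cv2.undistortPoints(np.asarray(uv,float).reshape(-1,1,2),K(c),c['D']).reshape(-1,2)
    R=Ro.from_euler('xyz',o['tool_rot'],degrees=True).as_matrix()
    A=R@H[:3,:3]; t=R@H[:3,3]+o['tool_pos']
    d=np.c_[p,np.ones(len(p))]@A.T; s=(z-t[2])/d[:,2]; return (t+d*s[:,None])[:,:2]
E
python3 - <<'E'
from plan import *
im=cv2.imread("pics/w1.png"); cv2.imwrite("pics/w1c.png",cv2.resize(im[20:250,150:470],None,fx=2.4,fy=2.4,interpolation=cv2.INTER_CUBIC))
o=env.get_obs()
c=wplane([(224,129),(267,129),(267,196),(226,196)],.114,o);print(c.round(4).tolist(),c.mean(0))
e=c[0]+c[1]-c[2]-c[3];print(np.degrees(np.arctan2(e[1],e[0])))
s=wplane([(204,42),(456,121)],.09,o);print(s, [db(x) for x in s], db(c.mean(0)))
E
```

```text
[[0.529, 0.0894], [0.5533, 0.0467], [0.4845, 0.0063], [0.46, 0.0493]] [0.50670234 0.04793211]
30.293525323708593
[[ 0.60104326  0.15655316]
 [ 0.67554656 -0.15046404]] [array([-0.00064253,  0.16108753]), array([ 0.00068188, -0.15483738])] [-0.11758781  0.0772869 ]
```

View pics/w1c.png

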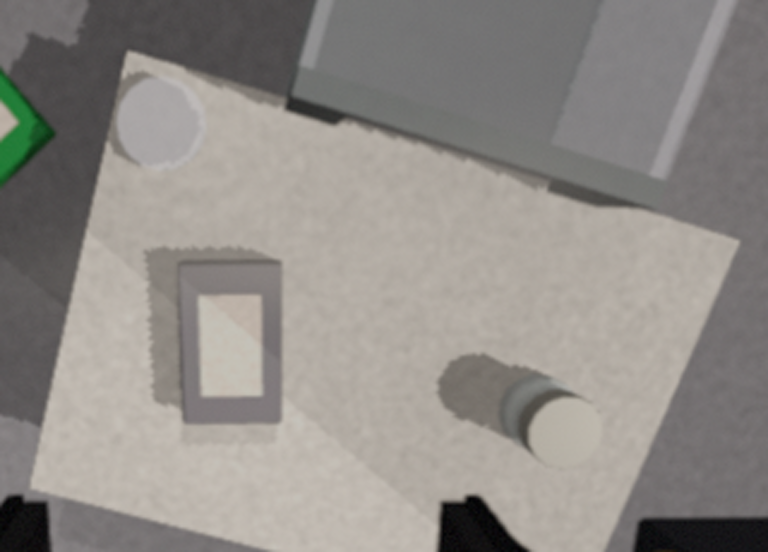

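```bash
python3 - <<'E'
from plan import *
p,R=cur()
r,p,R=plan(p,R,[.4865,.035,.14],-59.8,6); a=r
r,p,R=plan(p,R,[.4865,.035,.096],-59.8,4); a+=r
show(a)
E
```

```text
[[[-0.6, 26.6, -3.3], [0.0, -0.1, 0.0]],
[[-0.5, 26.6, -3.3], [0.0, -0.1, 0.0]],
[[-0.6, 26.7, -3.3], [0.0, -0.1, 0.0]],
[[-0.6, 26.6, -3.4], [0.0, -0.1, 0.0]],
[[-0.5, 26.7, -3.3], [0.0, -0.1, 0.0]],
[[-0.6, 26.6, -3.4], [0.0, 0.0, 0.0]],
[[0.0, 11.0, 0.0], [0.0, 0.0, 0.0]],
[[0.0, 11.0, 0.0], [0.0, 0.0, 0.0]],
[[0.0, 11.0, 0.0], [0.0, 0.0, 0.0]],
[[0.0, 11.0, 0.0], [0.0, 0.0, 0.0]]]
```

>>> carry_out(targets=[[[-0.6,26.6,-3.3],[0,-0.1,0]],[[-0.5,26.6,-3.3],[0,-0.1,0]],[[-0.6,26.6,-3.3],[0,-0.1,0]],[[-0.6,26.6,-3.3],[0,-0.1,0]],[[-0.5,26.6,-3.3],[0,-0.1,0]],[[-0.6,26.6,-3.4],[0,0,0]],[[0,0,0],[0,0,0]]])

```text
time_s: 3.9
tool_pos: [0.4827, 0.0387, 0.1373]
tool_rot: [-90.4, 0.1, -59.4]
force: [-0.1, 1.4, -0.5]
grip_width: 0.0868
```

```bash
python3 - <<'E'
from plan import *
o=env.get_obs(); print(o['time_s'],o['tool_pos'],o['tool_rot'])
cv2.imwrite("pics/w2.png",env.read_camera("wrist")[:,:,::-1])
p,R=cur()
r,p,R=plan(p,R,[.4865,.035,.096],-59.8,5); show(r)
E
```

```text
3.9 [0.4827167  0.03868148 0.13733855] [-90.353645     0.14001824 -59.3672137 ]
[[[0.9, 8.7, 0.0], [0.0, 0.1, 0.0]],
[[0.9, 8.7, -0.1], [0.0, 0.1, 0.0]],
[[0.8, 8.7, 0.0], [0.0, 0.1, 0.0]],
[[0.9, 8.7, -0.1], [0.1, 0.1, 0.0]],
[[0.8, 8.7, -0.1], [0.0, 0.0, -0.1]]]
```

View pics/w2.png

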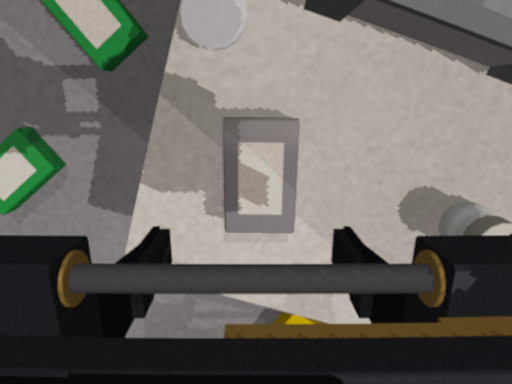

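```bash
python3 - <<'E'
from plan import *
o=env.get_obs(); print(o['time_s'],o['tool_pos'],o['tool_rot'])
c=wplane([(223.5,118),(299,118),(294,219.5),(227,219.5)],.114,o)
c4=wplane([(223.5,118),(299,118),(294,218),(227,218)],.114,o)
R=mat(o['tool_rot'])
for x in c: print(R.inv().apply([*(x-o['tool_pos'][:2]),0]).round(4), x.round(4))
print(c.mean(0)); e=c[0]+c[1]-c[2]-c[3];print(np.degrees(np.arctan2(e[1],e[0])))
E
```

```text
3.95 [0.48464498 0.03884382 0.13953172] [-9.01463211e+01  7.40450438e-02 -5.93886598e+01]
[-0.0166 -0.0001  0.0644] [0.5316 0.0859]
[ 0.0327 -0.0002  0.0644] [0.5567 0.0435]
[ 0.032  -0.     -0.0062] [0.4956 0.0081]
[-0.0157  0.     -0.0062] [0.4713 0.0492]
[0.51381176 0.04666445]
30.674598778620936
```

>>> carry_out(targets=[[[1.5,8,0.4],[0,0,0]],[[1.5,9,0.4],[0,0.2,0]],[[1.5,9,0.4],[0,0.2,0]],[[1.5,9,0.3],[0,0,0]],[[0,8,0],[0,0,0]],[[0,0,0],[0,0,0]],[[0,0,0],[0,0,0]]])

```text
time_s: 4.65
tool_pos: [0.4904, 0.0334, 0.0972]
tool_rot: [-90.0, 0.0, -59.9]
force: [-0.5, -0.4, -0.3]
grip_width: 0.0872
```

```bash
python3 - <<'E'
from plan import *
o=env.get_obs(); print(o['time_s'],o['tool_pos'],o['tool_rot'],o['force'])
cv2.imwrite("pics/w3.png",env.read_camera("wrist")[:,:,::-1])
s=env.read_camera("scene")[120:300,60:320,::-1];cv2.imwrite("pics/s3.png",cv2.resize(s,None,fx=2.5,fy=2.5))
E
```

```text
4.65 [0.49038586 0.03344016 0.09717854] [-9.00238222e+01  2.77023408e-03 -5.99187339e+01] [-0.52066351 -0.43401346 -0.2771444 ]
```

View pics/w3.png

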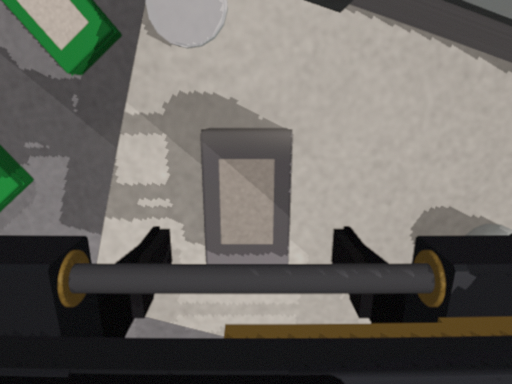

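View pics/s3.png

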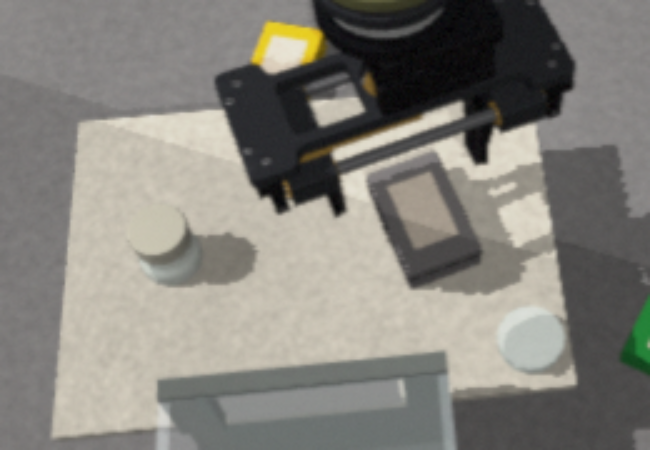

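>>> carry_out(targets=[[[0,0,0],[0,0,0]],[[0,0,0],[0,0,0]],[[0,0,0],[0,0,0]],[[0,0,0],[0,0,0]],[[0,0,0],[0,0,0]],[[0,0,0],[0,0,0]],[[0,0,0],[0,0,0]],[[0,0,0],[0,0,0]]], jaw=0.5, squeeze=4)

```text
time_s: 5.55
tool_pos: [0.4905, 0.0335, 0.0974]
tool_rot: [-90.0, 0.0, -59.9]
force: [-0.5, 0.1, 0.2]
grip_width: 0.0444
```

```bash
python3 - <<'E'
from plan import *
o=env.get_obs(); print(o['time_s'],o['tool_pos'],o['tool_rot'],o['force'],o['grip_width'])
cv2.imwrite("pics/w4.png",env.read_camera("wrist")[:,:,::-1])
s=env.read_camera("scene")[120:300,60:320,::-1];cv2.imwrite("pics/s4.png",cv2.resize(s,None,fx=2.5,fy=2.5))
E
```

```text
5.55 [0.49047765 0.03347974 0.09735782] [-8.99960645e+01  1.22264870e-04 -5.99116989e+01] [-0.54231571  0.14704656  0.19552367] 0.04437933972420449
```

View pics/w4.png

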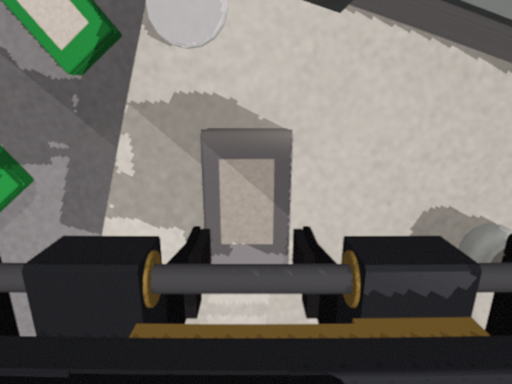

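View pics/s4.png

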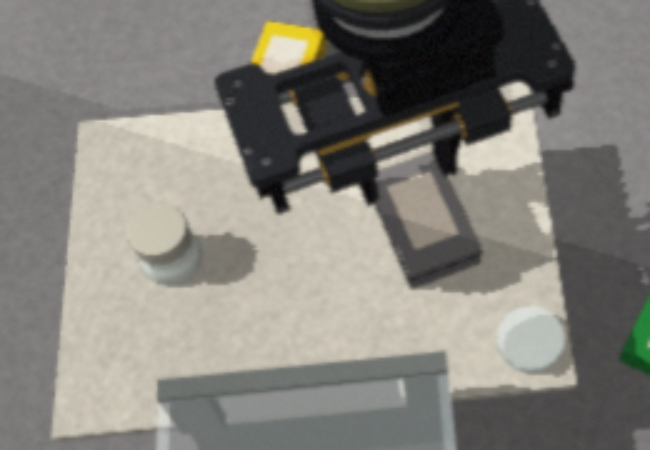

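```bash
python3 - <<'E'
from plan import *
o=env.get_obs(); R=mat(o['tool_rot']); p=o['tool_pos']
for z in (0,-.01,-.019,-.04):
  for x in(-.022,.022):
    X=p+R.apply([x,z,0]); u=proj("scene",X)[0]; print(z,x,u.round(0),((u-[60,120])*2.5).round(0))
    c=env.get_calibration("wrist");H=np.array(c['hand_eye']);q=np.linalg.inv(H)@[x,z,0,1];print("  wrist",(cv2.projectPoints(q[None,:3],np.zeros(3),np.zeros(3),K(c),c['D'])[0]).ravel().round())
a=np.radians(30)
for l in(-.04,.04):
  for m in (-.025,.025):
    X=[.5055+l*np.cos(a)-m*np.sin(a),.046+l*np.sin(a)+m*np.cos(a),.114];print("case",l,m,((proj("scene",X)[0]-[60,120])*2.5).round(0))
E
```

```text
0 -0.022 [236. 195.] [439. 188.]
  wrist [214. 225.]
0 0.022 [211. 204.] [377. 211.]
  wrist [284. 225.]
-0.01 -0.022 [236. 192.] [439. 181.]
  wrist [212. 231.]
-0.01 0.022 [211. 201.] [376. 203.]
  wrist [285. 231.]
-0.019 -0.022 [235. 190.] [438. 174.]
  wrist [210. 237.]
-0.019 0.022 [210. 199.] [375. 196.]
  wrist [287. 237.]
-0.04 -0.022 [235. 183.] [437. 157.]
  wrist [205. 253.]
-0.04 0.022 [209. 192.] [373. 180.]
  wrist [291. 253.]
case -0.04 -0.025 [365. 173.]
case -0.04 0.025 [436. 148.]
case 0.04 -0.025 [409. 274.]
case 0.04 0.025 [483. 247.]
```

```bash
python3 - <<'E'
from plan import *
a=cv2.imread("pics/w4.png")[110:340,130:370]; b=cv2.imread("pics/w3.png")[110:340,130:370]
cv2.imwrite("pics/w34.png",cv2.resize(np.hstack([b,a]),None,fx=1.66,fy=2.4,interpolation=cv2.INTER_CUBIC))
E
```

```text
(no output)
```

View pics/w34.png

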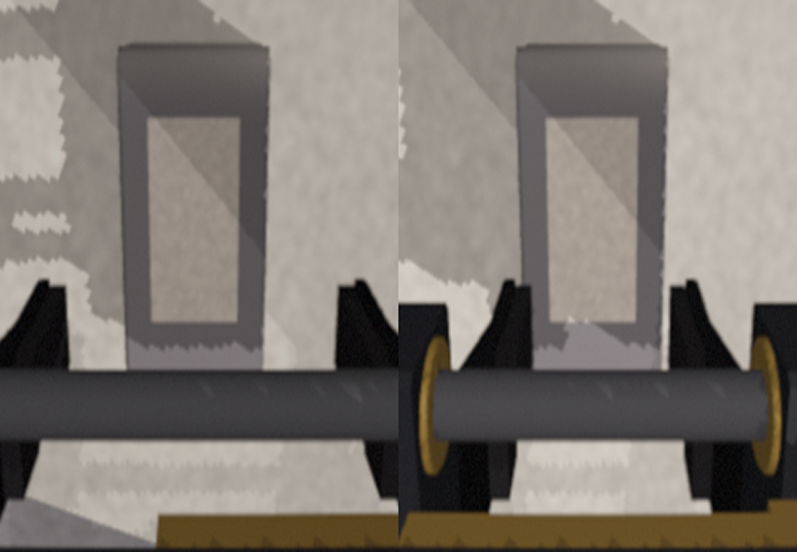

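```bash
python3 - <<'E'
from plan import *
s=env.read_camera("scene")[160:245,180:270,::-1];s=cv2.convertScaleAbs(s,alpha=1.6,beta=15);cv2.imwrite("pics/s5.png",cv2.resize(s,None,fx=6,fy=6,interpolation=cv2.INTER_CUBIC))
s=env.read_camera("top")[120:240,200:330,::-1];s=cv2.convertScaleAbs(s,alpha=1.6,beta=15);cv2.imwrite("pics/t5.png",cv2.resize(s,None,fx=5,fy=5,interpolation=cv2.INTER_CUBIC))
print(env.get_obs()['grip_width'])
E
```

```text
0.04329724127250051
```

View pics/s5.png

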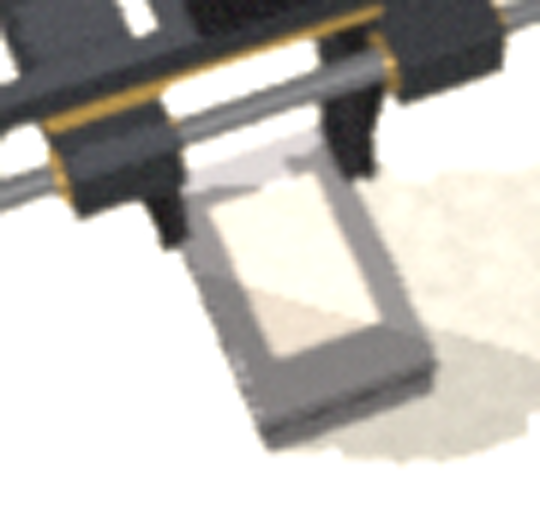

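View pics/t5.png

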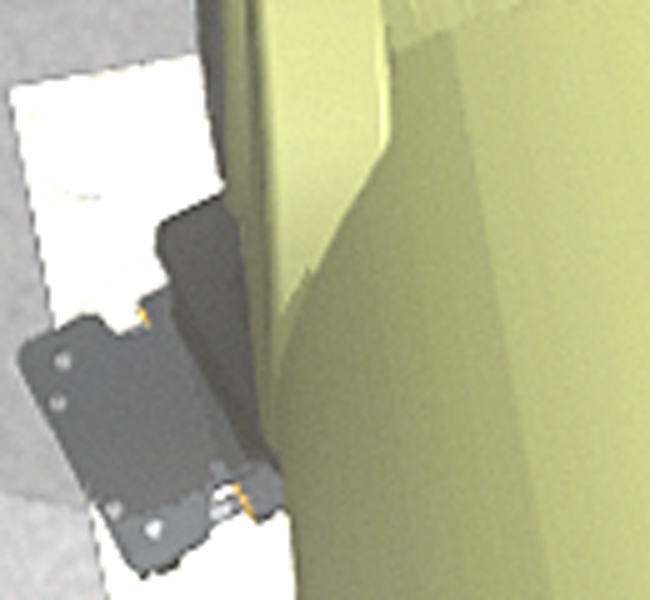

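>>> carry_out(targets=[[[0,0,0],[0,0,0]],[[0,0,0],[0,0,0]],[[0,0,0],[0,0,0]],[[0,0,0],[0,0,0]]], jaw=0.38, squeeze=4)

```text
time_s: 6.15
tool_pos: [0.4905, 0.0335, 0.0974]
tool_rot: [-90.0, 0.0, -59.9]
force: [-0.4, 0.3, 0.6]
grip_width: 0.0335
```

```bash
python3 - <<'E'
from plan import *
for i in range(3):
  a=env.read_camera("wrist"); o=env.get_obs(); print(o['grip_width'],o['force'])
a=a[110:340,130:370,::-1]
s=env.read_camera("scene")[160:245,180:270,::-1];s=cv2.convertScaleAbs(s,alpha=1.3,beta=0)
cv2.imwrite("pics/w6.png",np.hstack([cv2.resize(a,(390,500)),cv2.resize(s,(400,500))]))
E
```

```text
0.0333208916781087 [ 0.41135579  0.52808406 -1.33278889]
0.03324189553299393 [ 0.32282737 -0.11581349  1.0210557 ]
0.0334101094218221 [-0.45252155  0.93674028 -0.47465596]
```

View pics/w6.png

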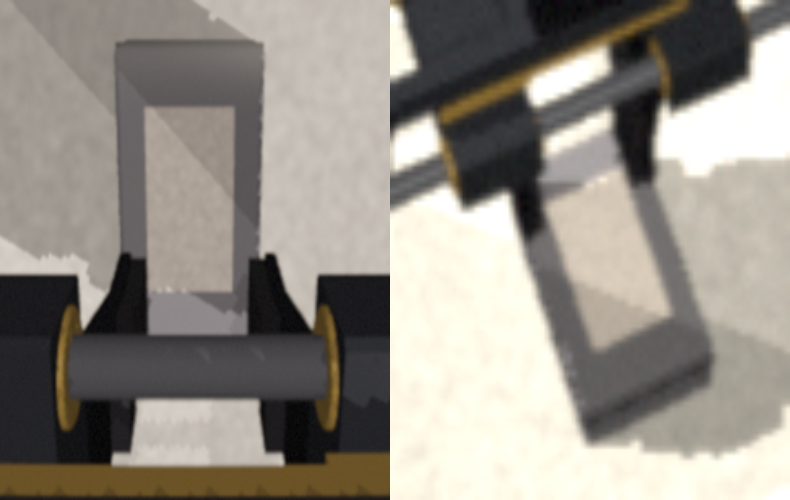

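```bash
python3 - <<'E'
from plan import *
p=np.array([.49048,.03348,.09736]); R=mat([-89.996,0,-59.91])
def ray(n,uv):
    c=env.get_calibration(n); q=cv2.undistortPoints(np.array(uv,float).reshape(1,1,2),K(c),c['D']).ravel(); d=np.array([*q,1])
    if n=="wrist":
        H=np.array(c['hand_eye']); return H[:3,3],H[:3,:3]@d
    Rc=np.array(c['R']); o=-Rc.T@np.array(c['t']); d=Rc.T@d
    return R.inv().apply(o-p),R.inv().apply(d)
def tri(a,b):
    o1,d1=ray("wrist",a);o2,d2=ray("scene",b)
    s=np.linalg.lstsq(np.c_[d1,-d2],o2-o1,rcond=None)[0]
    x,y=o1+s[0]*d1,o2+s[1]*d2; print(((x+y)/2*1000).round(1),"gap",(np.linalg.norm(x-y)*1000).round(1))
print("carriage inner front-low"); tri((345,238),(210.8,191.7)); tri((160,238),(246.7,176.3))
print("tips outer?"); tri((205,227),(240,189.7)); tri((302,227),(207.5,200.8))
E
```

```text
carriage inner front-low
[  28.3 -106.3   38.5] gap 1.9
[ -26.2 -107.1   36.9] gap 3.5
tips outer?
[-22.8 -41.5  15.4] gap 2.9
[ 28.6 -33.2  11. ] gap 1.4
```

>>> carry_out(targets=[[[0,0,0],[0,0,0]],[[0,0,0],[0,0,0]],[[0,0,0],[0,0,0]],[[0,0,0],[0,0,0]],[[0,0,0],[0,0,0]],[[0,0,0],[0,0,0]],[[0,0,0],[0,0,0]],[[0,4,0],[0,0,0]],[[0,5,0],[0,0,0]],[[0,5,0],[0,0,0]],[[0,4,0],[0,0,0]],[[0,0,0],[0,0,0]]], jaw=1)

```text
time_s: 7.55
tool_pos: [0.4898, 0.0334, 0.0785]
tool_rot: [-90.1, 0.0, -59.9]
force: [-0.3, 0.4, 1.1]
grip_width: 0.087
```

>>> carry_out(targets=[[[0,3,0],[0,0,0]],[[0,3,0],[0,0,0]],[[0,2,0],[0,0,0]],[[0,0,0],[0,0,0]],[[0,0,0],[0,0,0]]])

```text
time_s: 8.05
tool_pos: [0.4905, 0.0335, 0.0714]
tool_rot: [-90.0, -0.0, -59.9]
force: [0.1, -0.3, -0.3]
grip_width: 0.0871
```

```bash
python3 - <<'E'
from plan import *
a=env.read_camera("wrist"); o=env.get_obs(); print(o['time_s'],o['tool_pos'],o['grip_width'],o['force'])
s=env.read_camera("scene")[150:245,170:290,::-1];s=cv2.convertScaleAbs(s,alpha=1.3,beta=0)
cv2.imwrite("pics/w7.png",np.hstack([cv2.resize(a[110:340,110:390,::-1],(390,500)),cv2.resize(s,(400,500))]))
E
```

```text
8.1 [0.49059219 0.03349009 0.07146978] 0.08665917921458477 [ 0.00421363 -0.45676374 -0.32030574]
```

View pics/w7.png

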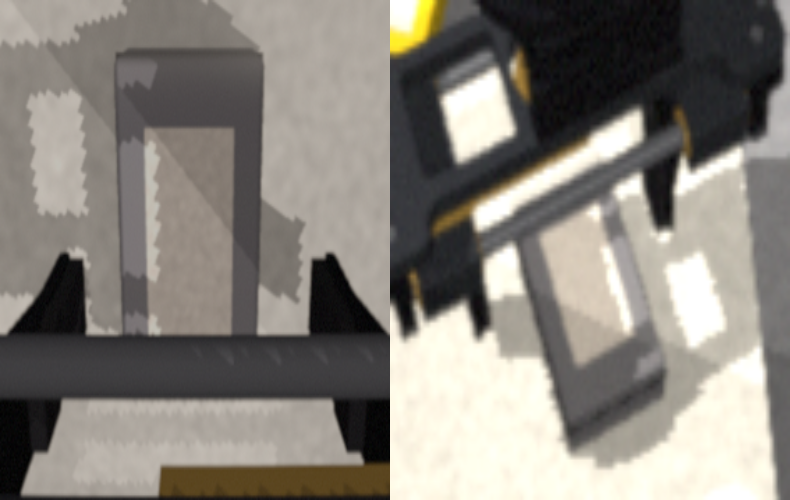

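>>> carry_out(targets=[[[0,2,0],[0,0,0]],[[0,1,0],[0,0,0]],[[0,0,0],[0,0,0]]])

```text
time_s: 8.45
tool_pos: [0.4903, 0.0335, 0.0682]
tool_rot: [-90.0, 0.0, -59.9]
force: [0.5, -0.1, -0.6]
grip_width: 0.087
```

>>> carry_out(targets=[[[0,1,0],[0,0,0]],[[0,1,0],[0,0,0]],[[0,0,0],[0,0,0]]])

```text
time_s: 8.75
tool_pos: [0.4904, 0.0335, 0.0662]
tool_rot: [-90.0, 0.0, -59.9]
force: [-0.7, 0.4, 0.0]
grip_width: 0.0873
```

>>> carry_out(targets=[[[0,1,0],[0,0,0]],[[0,1,0],[0,0,0]],[[0,0,0],[0,0,0]]])

```text
time_s: 9.05
tool_pos: [0.4903, 0.0335, 0.0642]
tool_rot: [-90.0, 0.0, -59.9]
force: [-0.6, 0.6, -0.1]
grip_width: 0.087
```

>>> carry_out(targets=[[[0,0,0],[0,0,0]],[[0,0,0],[0,0,0]],[[0,0,0],[0,0,0]],[[0,0,0],[0,0,0]],[[0,0,0],[0,0,0]],[[0,0,0],[0,0,0]],[[0,0,0],[0,0,0]],[[0,0,0],[0,0,0]]], jaw=0.5, squeeze=4)

```text
time_s: 9.85
tool_pos: [0.4904, 0.0336, 0.0644]
tool_rot: [-90.0, 0.0, -59.9]
force: [-0.4, -0.3, 1.2]
grip_width: 0.0501
```

```bash
python3 - <<'E'
from plan import *
a=env.read_camera("wrist"); o=env.get_obs(); print(o['time_s'],o['tool_pos'],o['tool_rot'],o['grip_width'],o['force'])
s=env.read_camera("scene")[150:245,170:290,::-1];s=cv2.convertScaleAbs(s,alpha=1.3,beta=0)
cv2.imwrite("pics/w8.png",np.hstack([cv2.resize(a[110:340,110:390,::-1],(390,500)),cv2.resize(s,(400,500))]))
E
```

```text
9.9 [0.49040306 0.033616   0.06439826] [-8.99981219e+01  1.36239876e-02 -5.99075483e+01] 0.05003045627453207 [-0.69073795  0.32899204  0.95789759]
```

View pics/w8.png

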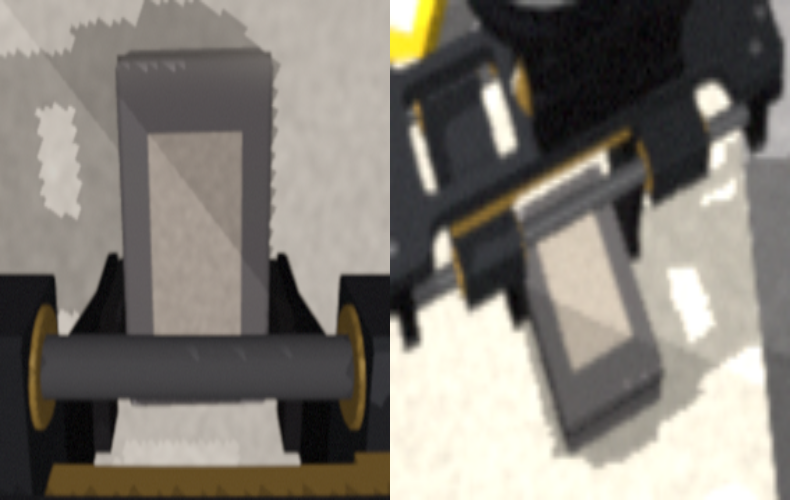

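```bash
python3 - <<'E'
from plan import *
o=env.get_obs(); R=mat(o['tool_rot'])
c=wplane([(110+118/390*280,110+52*.46),(110+272/390*280,110+52*.46),(200,294)],.114,o)
for x in c: print(R.inv().apply([*(x-o['tool_pos'][:2]),0]).round(4))
f=R.inv().apply([*((c[0]+c[1])/2-o['tool_pos'][:2]),0]); L=f[2]-.04; print("L",L)
print("tool db",db(o['tool_pos']))
p,R=cur()
t=w(-.11-L,0); r,p,R=plan(p,R,[*t,.0644],-76.6,12); show(r)
t=w(-.026,0); r,p,R=plan(p,R,[*t,.0644],-76.6,11); show(r)
E
```

```text
[-0.023   0.      0.0616]
[ 0.0251 -0.      0.0616]
[-0.0241  0.     -0.0179]
L 0.021582111641164643
tool db [-0.1367634   0.06714364]
[[[5.5, 0.0, -1.2], [0.0, 1.4, 0.0]],
[[5.5, 0.0, -1.1], [0.0, 1.4, 0.0]],
[[5.5, 0.0, -0.9], [0.0, 1.4, 0.0]],
[[5.6, 0.0, -0.8], [0.0, 1.4, 0.0]],
[[5.6, 0.0, -0.6], [0.0, 1.4, 0.0]],
[[5.6, 0.0, -0.5], [0.0, 1.4, 0.0]],
[[5.6, 0.0, -0.4], [0.0, 1.4, 0.0]],
[[5.6, 0.0, -0.2], [0.0, 1.4, 0.0]],
[[5.6, 0.0, -0.1], [0.0, 1.4, 0.0]],
[[5.6, 0.0, 0.0], [0.0, 1.4, 0.0]],
[[5.6, 0.0, 0.1], [0.0, 1.3, 0.0]],
[[5.6, -0.1, 0.3], [0.0, 1.4, 0.0]]]
[[[0.0, 0.0, 9.6], [0.0, 0.0, 0.0]],
[[0.0, 0.0, 9.6], [0.0, 0.0, 0.0]],
[[0.0, 0.0, 9.6], [0.0, 0.0, 0.0]],
[[0.0, 0.0, 9.6], [0.0, 0.0, 0.0]],
[[0.0, 0.0, 9.6], [0.0, 0.0, 0.0]],
[[0.0, 0.0, 9.6], [0.0, 0.0, 0.0]],
[[0.0, 0.0, 9.6], [0.0, 0.0, 0.0]],
[[0.0, 0.0, 9.6], [0.0, 0.0, 0.0]],
[[0.0, 0.0, 9.6], [0.0, 0.0, 0.0]],
[[0.0, 0.0, 9.6], [0.0, 0.0, 0.0]],
[[0.0, 0.0, 9.6], [0.0, 0.0, 0.0]]]
```

>>> carry_out(targets=[[[5.5,0,-1.2],[0,1.4,0]],[[5.5,0,-1.1],[0,1.4,0]],[[5.5,0,-0.9],[0,1.4,0]],[[5.6,0,-0.8],[0,1.4,0]],[[5.6,0,-0.6],[0,1.4,0]],[[5.6,0,-0.5],[0,1.4,0]],[[5.6,0,-0.4],[0,1.4,0]],[[5.6,0,-0.2],[0,1.4,0]],[[5.6,0,-0.1],[0,1.4,0]],[[5.6,0,0],[0,1.4,0]],[[5.6,0,0.1],[0,1.3,0]],[[5.6,0,0.3],[0,1.4,0]]])

```text
time_s: 11.15
tool_pos: [0.5112, -0.031, 0.0644]
tool_rot: [-90.0, 0.0, -76.7]
force: [0.3, 1.2, 0.6]
grip_width: 0.05
```

>>> carry_out(targets=[[[0,0,0],[0,0,0]],[[0,0,0],[0,0,0]]])

```text
time_s: 11.35
tool_pos: [0.5112, -0.0314, 0.0644]
tool_rot: [-90.0, -0.0, -76.6]
force: [0.8, -0.7, -0.3]
grip_width: 0.0503
```

```bash
python3 - <<'E'
from plan import *
a=env.read_camera("wrist"); o=env.get_obs(); print(o['time_s'],o['tool_pos'],o['tool_rot'],o['grip_width'],o['force'],db(o['tool_pos']))
cv2.imwrite("pics/w9.png",a[:,:,::-1])
s=env.read_camera("scene")[130:310,70:310,::-1];cv2.imwrite("pics/s9.png",cv2.resize(s,None,fx=2.5,fy=2.5))
p,R=cur()
t=w(-.026,0); r,p,R=plan(p,R,[*t,.0644],-76.6,12); show(r)
E
```

```text
11.4 [ 0.51116491 -0.03106856  0.06441281] [-8.99899841e+01 -2.79840263e-02 -7.66269403e+01] 0.0501143304152398 [-0.34643422 -0.15909639  0.09125086] [-0.13155497 -0.00059723]
[[[0.0, 0.0, 8.8], [0.0, 0.0, 0.0]],
[[0.0, 0.0, 8.8], [0.0, 0.0, 0.0]],
[[0.0, 0.0, 8.8], [0.0, 0.0, 0.0]],
[[0.0, 0.0, 8.8], [0.0, 0.0, 0.0]],
[[0.0, 0.0, 8.8], [0.0, 0.0, 0.0]],
[[-0.1, 0.0, 8.8], [0.0, 0.0, 0.0]],
[[0.0, 0.0, 8.8], [0.0, 0.0, 0.0]],
[[-0.1, 0.0, 8.8], [0.0, 0.0, 0.0]],
[[0.0, 0.0, 8.8], [0.0, 0.0, 0.0]],
[[-0.1, 0.0, 8.8], [0.0, 0.0, 0.0]],
[[0.0, 0.0, 8.8], [0.0, 0.0, 0.0]],
[[-0.1, 0.0, 8.7], [0.0, 0.0, 0.0]]]
```

View pics/w9.png

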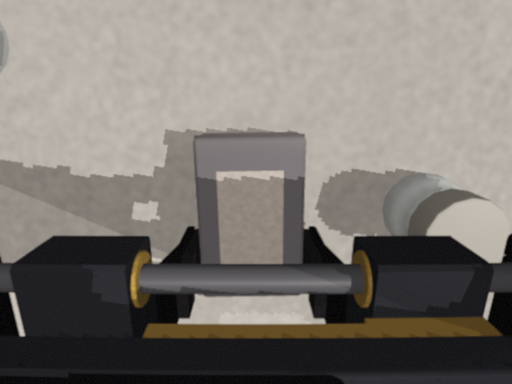

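View pics/s9.png

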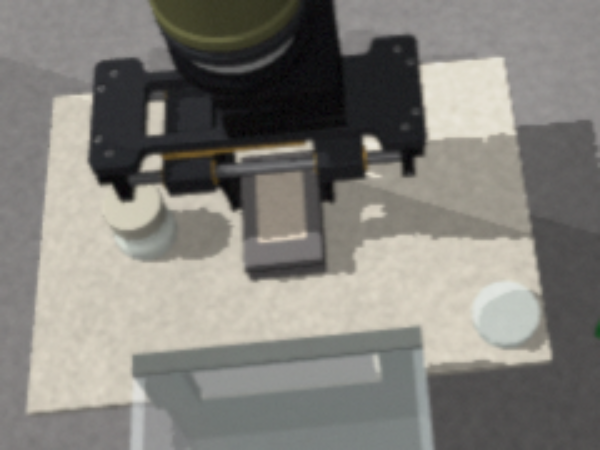

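>>> carry_out(targets=[[[0,0,8.8],[0,0,0]],[[0,0,8.8],[0,0,0]],[[0,0,8.8],[0,0,0]],[[0,0,8.8],[0,0,0]],[[0,0,8.8],[0,0,0]],[[0,0,8.8],[0,0,0]],[[0,0,8.8],[0,0,0]],[[0,0,8.8],[0,0,0]]])

```text
time_s: 12.25
tool_pos: [0.5803, -0.0142, 0.0643]
tool_rot: [-90.0, -0.0, -76.6]
force: [-2.2, -0.4, 1.5]
grip_width: 0.0501
```

>>> carry_out(targets=[[[0,0,7],[0,0,0]],[[0,0,7],[0,0,0]],[[0,0,7],[0,0,0]],[[0,0,7],[0,0,0]],[[0,0,7],[0,0,0]],[[0,0,0],[0,0,0]],[[0,0,0],[0,0,0]]])

```text
time_s: 12.95
tool_pos: [0.614, -0.0061, 0.0643]
tool_rot: [-90.0, -0.0, -76.6]
force: [-0.2, -0.2, -0.2]
grip_width: 0.0502
```

```bash
python3 - <<'E'
from plan import *
a=env.read_camera("wrist"); o=env.get_obs(); print(o['time_s'],o['tool_pos'],o['tool_rot'],o['grip_width'],o['force'],db(o['tool_pos']))
cv2.imwrite("pics/w10.png",a[:,:,::-1])
s=env.read_camera("scene")[130:370,70:310,::-1];cv2.imwrite("pics/s10.png",cv2.resize(s,None,fx=2.5,fy=2.5))
E
```

```text
13.0 [ 0.61376016 -0.00618248  0.06437012] [-8.99726420e+01  1.63743206e-04 -7.66128007e+01] 0.04999174153035128 [0.83865683 0.07440319 0.04272509] [-0.02598549 -0.00016489]
```

View pics/w10.png

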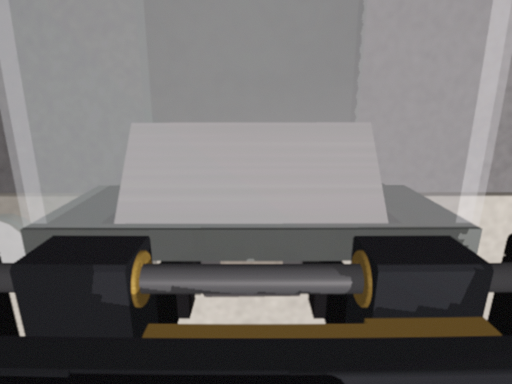

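View pics/s10.png

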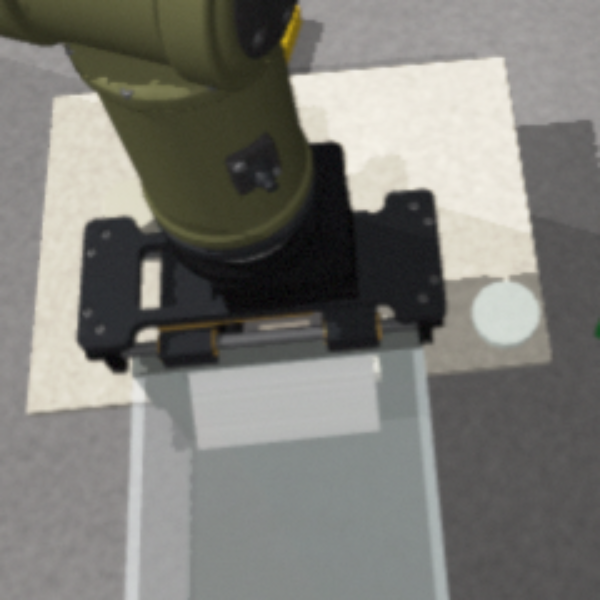

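>>> carry_out(targets=[[[0,0,0],[0,0,0]],[[0,0,0],[0,0,0]],[[0,0,0],[0,0,0]],[[0,0,0],[0,0,0]],[[0,0,-8],[0,0,0]],[[0,0,-10],[0,0,0]],[[0,0,-10],[0,0,0]],[[0,0,-10],[0,0,0]],[[0,0,-10],[0,0,0]],[[0,0,-12],[0,0,0]],[[0,0,0],[0,0,0]]], jaw=0.7)

```text
time_s: 14.15
tool_pos: [0.5534, -0.0207, 0.0644]
tool_rot: [-90.0, 0.1, -76.7]
force: [-0.5, -0.1, -0.2]
grip_width: 0.0605
```

>>> carry_out(targets=[[[0,0,0],[0,0,0]],[[0,0,0],[0,0,0]],[[0,0,0],[0,0,0]],[[0,0,0],[0,0,0]],[[0,0,0],[0,0,0]],[[0,0,0],[0,0,0]],[[0,0,0],[0,0,0]],[[0,0,0],[0,0,0]],[[0,0,0],[0,0,0]],[[0,0,0],[0,0,0]]], jaw=0)

```text
time_s: 15.15
tool_pos: [0.5552, -0.0201, 0.0644]
tool_rot: [-90.0, 0.0, -76.6]
force: [0.1, -0.4, -0.1]
grip_width: 0.0008
```

```bash
python3 - <<'E'
from plan import *
a=env.read_camera("wrist"); o=env.get_obs(); print(o['time_s'],o['tool_pos'],o['tool_rot'],o['grip_width'],o['force'],db(o['tool_pos']))
cv2.imwrite("pics/w11.png",a[:,:,::-1])
s=env.read_camera("scene")[130:370,70:310,::-1];cv2.imwrite("pics/s11.png",cv2.resize(s,None,fx=2.5,fy=2.5))
E
```

```text
15.2 [ 0.55521702 -0.02014536  0.06438398] [-8.99938411e+01  2.83012556e-03 -7.66136075e+01] 0.0004829680487603251 [-0.00590601  0.05462886 -0.21713436] [-0.0861707 -0.0001804]
```

View pics/w11.png

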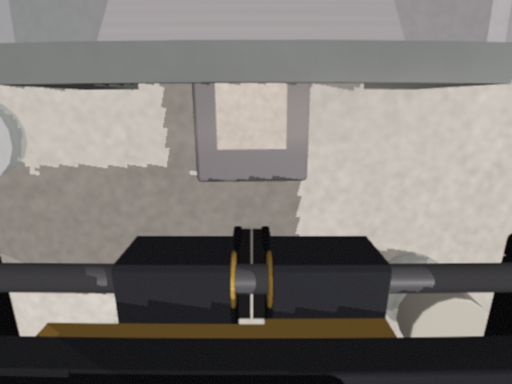

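View pics/s11.png

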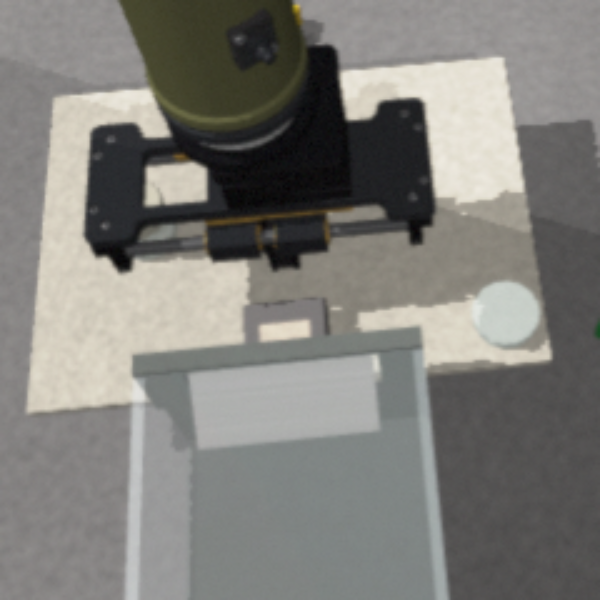

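>>> carry_out(targets=[[[0,0,8],[0,0,0]],[[0,0,8],[0,0,0]],[[0,0,8],[0,0,0]],[[0,0,4],[0,0,0]],[[0,0,4],[0,0,0]],[[0,0,4],[0,0,0]],[[0,0,4],[0,0,0]],[[0,0,4],[0,0,0]],[[0,0,4],[0,0,0]],[[0,0,4],[0,0,0]],[[0,0,4],[0,0,0]],[[0,0,0],[0,0,0]]])

```text
time_s: 16.45
tool_pos: [0.6106, -0.0068, 0.0644]
tool_rot: [-89.9, -0.0, -76.6]
force: [-0.5, -0.2, -0.4]
grip_width: 0.0004
```

```bash
python3 - <<'E'
from plan import *
a=env.read_camera("wrist"); o=env.get_obs(); print(o['time_s'],o['tool_pos'],o['tool_rot'],o['grip_width'],o['force'],db(o['tool_pos']))
cv2.imwrite("pics/w12.png",a[:,:,::-1])
s=env.read_camera("scene")[130:370,70:310,::-1];cv2.imwrite("pics/s12.png",cv2.resize(s,None,fx=2.5,fy=2.5))
E
```

```text
16.5 [ 0.61017955 -0.00694715  0.06437249] [-8.99665205e+01 -8.13420064e-03 -7.65989016e+01] 0.00029887082916764754 [-1.08633999 -0.07470133  0.21770318] [-2.96458292e-02 -7.89394525e-05]
```

View pics/w12.png

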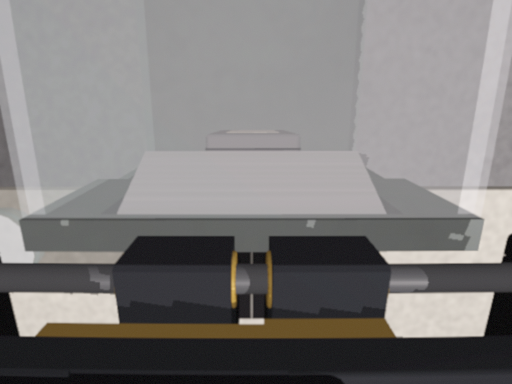

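View pics/s12.png

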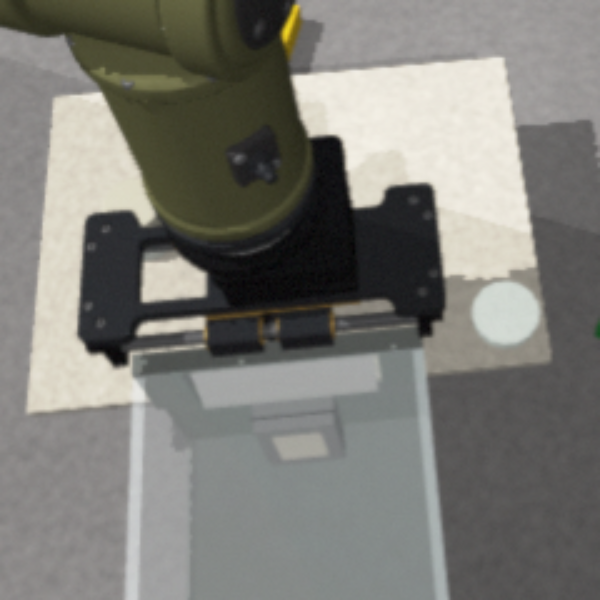

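>>> carry_out(targets=[[[0,0,2],[0,0,0]],[[0,0,2],[0,0,0]],[[0,0,0],[0,0,0]],[[0,0,0],[0,0,0]],[[0,0,0],[0,0,0]],[[0,0,0],[0,0,0]]])

```text
time_s: 17.15
tool_pos: [0.6135, -0.0063, 0.0644]
tool_rot: [-90.0, 0.0, -76.6]
force: [0.1, -0.0, 0.7]
grip_width: 0.0003
```

```bash
python3 - <<'E'
from plan import *
a=env.read_camera("wrist"); o=env.get_obs(); print(o['time_s'],o['tool_pos'],o['force'],db(o['tool_pos']))
s=env.read_camera("scene")[130:370,70:310,::-1]
cv2.imwrite("pics/w13.png",np.hstack([cv2.resize(a[60:290,130:380,::-1],(400,400)),cv2.resize(s,(400,400))]))
E
```

```text
17.2 [ 0.61353508 -0.00625418  0.06438004] [ 0.01162825 -0.02339419 -0.06564151] [-0.02622106 -0.00018248]
```

View pics/w13.png

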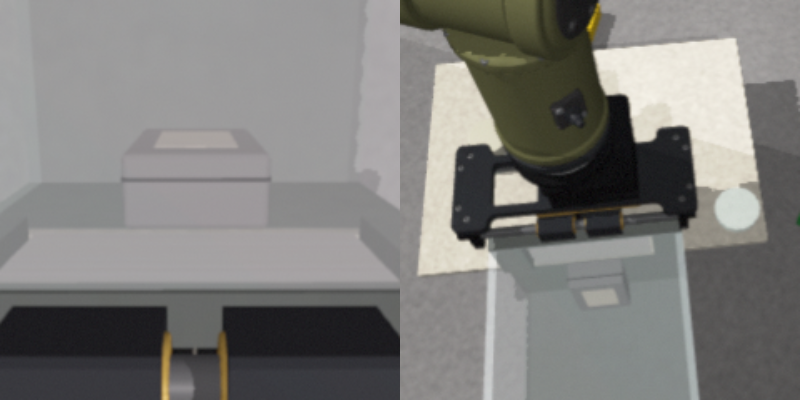

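```bash
python3 - <<'E'
from plan import *
a=env.read_camera("wrist")[60:290,100:410,::-1]; cv2.imwrite("pics/w14.png",cv2.resize(a,None,fx=2.5,fy=2.5,interpolation=cv2.INTER_CUBIC))
s=env.read_camera("scene")[255:345,110:260,::-1]; cv2.imwrite("pics/s14.png",cv2.resize(s,None,fx=5,fy=5,interpolation=cv2.INTER_CUBIC))
E
```

```text
(no output)
```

View pics/w14.png

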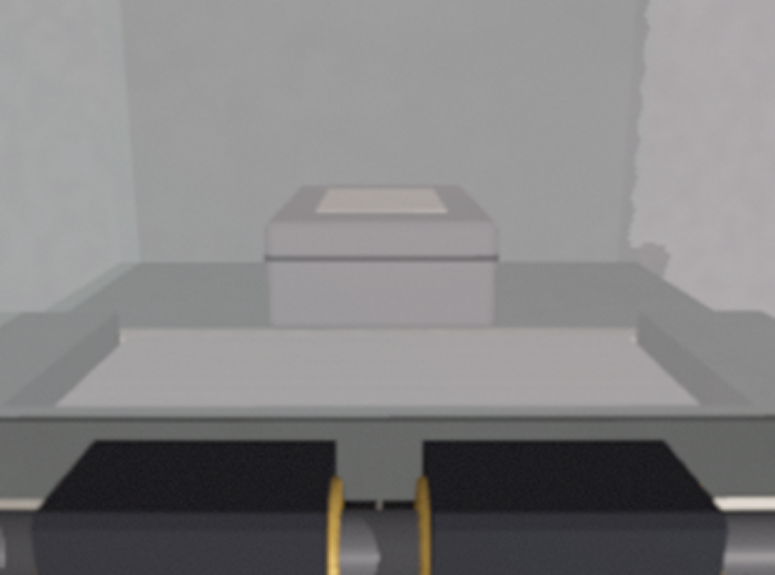

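View pics/s14.png

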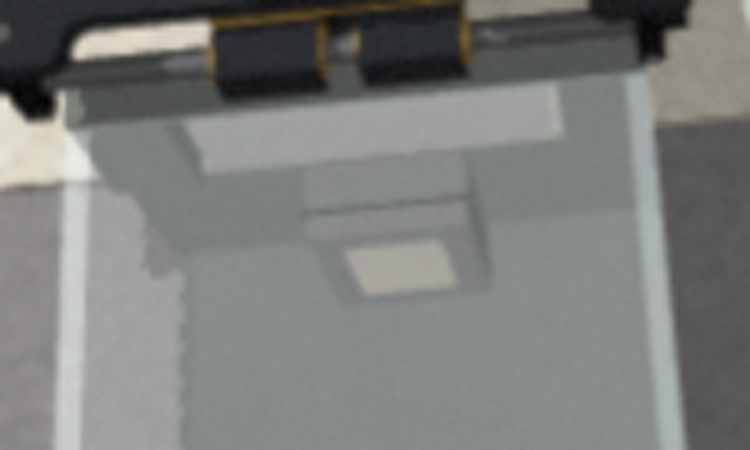

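```bash
python3 - <<'E'
from plan import *
o=env.get_obs();p=o['tool_pos'];R=mat(o['tool_rot'])
def ray(n,uv):
    c=env.get_calibration(n); q=cv2.undistortPoints(np.array(uv,float).reshape(1,1,2),K(c),c['D']).ravel(); d=np.array([*q,1])
    if n=="wrist":
        H=np.array(c['hand_eye']); return p+R.apply(H[:3,3]),R.apply(H[:3,:3]@d)
    Rc=np.array(c['R']); return -Rc.T@np.array(c['t']),Rc.T@d
def tri(a,b):
    o1,d1=ray("wrist",(a[0]/2.5+100,a[1]/2.5+60));o2,d2=ray("scene",(b[0]/5+110,b[1]/5+255))
    s=np.linalg.lstsq(np.c_[d1,-d2],o2-o1,rcond=None)[0]
    x,y=o1+s[0]*d1,o2+s[1]*d2; m=(x+y)/2; print(db(m).round(4),m[2].round(4),"gap",(np.linalg.norm(x-y)*1000).round(1))
print("case end"); tri((267,224),(470,222)); tri((495,224),(308,240)); tri((270,323),(465,152)); tri((493,323),(303,165)); tri((267,258),(470,194)); tri((496,258),(304,214))
print("flap low edge"); tri((120,330),(563,135)); tri((637,330),(205,172))
E
```

```text
case end
[0.0229 0.0236] 0.0772 gap 1.8
[ 0.0245 -0.0252] 0.0835 gap 2.5
[0.     0.0236] 0.0758 gap 1.1
[ 0.008 -0.023] 0.1034 gap 1.9
[0.0149 0.024 ] 0.0781 gap 2.8
[ 0.0182 -0.0252] 0.0891 gap 1.9
flap low edge
[0.0017 0.0546] 0.0874 gap 0.8
[ 0.0091 -0.0498] 0.1105 gap 1.0
```

>>> carry_out(targets=[[[0,0,-8],[0,0,0]],[[0,0,-12],[0,0,0]],[[0,0,-12],[0,0,0]],[[0,0,-12],[0,0,0]],[[0,0,-12],[0,0,0]],[[0,0,-12],[0,0,0]],[[0,-10,0],[0,0,0]],[[0,-25,0],[0,0,0]],[[0,-30,0],[0,0,0]],[[0,-30,0],[0,0,0]],[[0,-25,0],[0,0,0]],[[0,0,0],[0,0,0]]])

```text
time_s: 18.55
tool_pos: [0.5506, -0.022, 0.1892]
tool_rot: [-89.5, -0.0, -76.6]
force: [-0.1, -0.8, 0.4]
grip_width: 0.0002
```

```bash
python3 - <<'E'
from plan import *
a=env.read_camera("wrist"); o=env.get_obs(); print(o['time_s'],o['tool_pos'],o['force'],db(o['tool_pos']))
cv2.imwrite("pics/w15.png",a[:,:,::-1])
s=env.read_camera("scene")[140:384,70:310,::-1];cv2.imwrite("pics/s15.png",cv2.resize(s,None,fx=2.4,fy=2.4,interpolation=cv2.INTER_CUBIC))
t=env.read_camera("top"); cv2.imwrite("pics/t15.png",t[:,:,::-1])
E
```

```text
18.6 [ 0.54921161 -0.02185675  0.18695377] [-0.38292988  0.30175229 -0.30972137] [-0.09240923 -0.00045345]
```

View pics/w15.png

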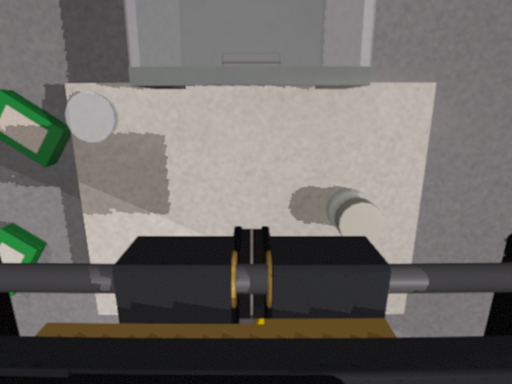

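View pics/s15.png

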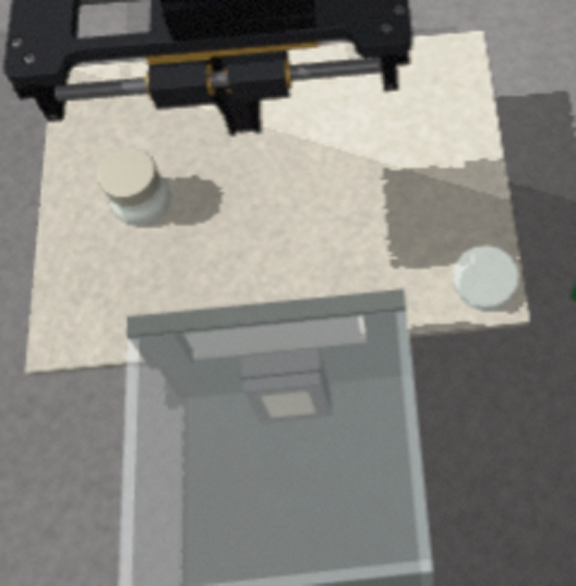

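View pics/t15.png

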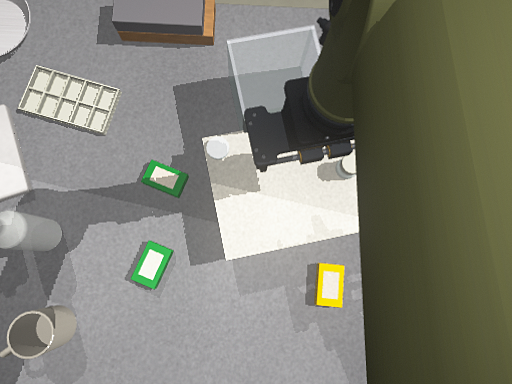

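```bash
python3 - <<'E'
from plan import *
s=env.read_camera("scene"); i0=cv2.imread("pics/scene0.png")[:,:,::-1]
d=np.abs(s.astype(int)-i0).mean(2)
print("flap left/mid/right diff",d[272:288,145:165].mean(),d[270:285,165:205].mean(),d[270:285,205:222].mean())
a=np.vstack([cv2.resize(x[255:325,115:255,::-1],None,fx=4,fy=4) for x in (i0,s)]);cv2.imwrite("pics/cmp.png",a)
for l in("jar","dish"):
    r=env.outline_of("scene",l); print(l,[ (round(x['p'],2),x['xy']) for x in r[:2]])
E
```

```text
flap left/mid/right diff 25.32916666666667 26.39888888888889 27.354248366013074
jar [(0.6, [126.3, 215.8])]
dish [(0.75, [273.6, 257.1])]
```

View pics/cmp.png

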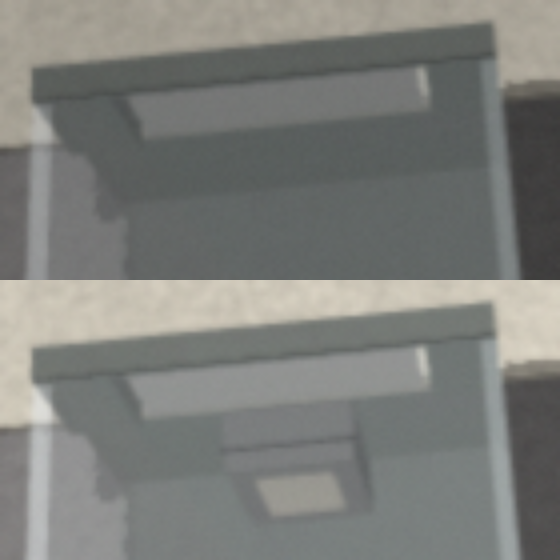

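The comparison shows the flap in the same shut position as at the start, from (140,95) to (430,150) in the crop. The case is in the box below the sill, standing on its end. The jar and dish have not moved, and the gripper is clear.

```bash
python3 - <<'E'
from cell import env
print(env.sign_off())
E
```

```text
the job is handed in; nothing more can be done
None
```

The grey case is in the drop box and the flap has swung shut behind it. I handed the job in at about 19 s of the 48 s allowed.

- **How it was done:** I held the case lightly by its sides (4 N) and slid it along the shelf, turning it square to the doorway. I fed it partway through the flap that way. I then pushed it over the edge from behind with shut fingertips and withdrew them.
- **Flap:** it looks the same as in the first picture, hanging shut.
- **Case:** it did not fall flat. It stands on its nose against the wall under the shelf edge, its upper end at a height of about 0.08 m, below the 0.09 m sill.
- **Jar and dish:** both are within about 2 px of where they started, and the robot touches nothing. The forces I read stayed within a few newtons.
- **Disagreement:** the visible fingertips end about 32 mm short of the reported TCP. My first attempt to close on the case therefore passed above it without touching, and I corrected the height before gripping.
- **Weak check:** the height and position points I triangulated through the box's clear walls differed from each other by up to about 25 mm. The case's resting pose is therefore judged mainly by how it looks in the pictures.

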